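# Clamp a glued tea box and hold the pressure

## Task

Stand the pale open tea box, freshly glued, upright on the gluing board between the two jaws of the bar clamp, its long way along the bar, and take your hand off it. Then pump the clamp's orange trigger, moving the jaw by nothing else, until it has drawn the box firmly against the fixed jaw, without crushing the thin box. Finish while still holding the trigger squeezed, so that the box stays under firm pressure, and leave everything else on the table where it is.

Things in the scene. Friction and masses are not known exactly. Their poses are not given: they have to be found in the camera images.
- tea_box_center (a point): Centre (half-way up) of the loose tea box: pale raw wood, open top, finger-jointed corners, 60 mm along its own x, 80 mm along its own y, 85 mm high, walls 6 mm, about 0.2 kg. It starts standing upright on the table at the left or the right of the clamp. Take it across the 60 mm.
- clamp: One-hand bar clamp lying on its side, its grey housing screwed to a fixed plywood board. Origin on the table, below the bar, in line with the fixed jaw's face. x: from the handle towards the jaw tips; y: along the bar, moving jaw to fixed jaw; z up. Board top 18 mm up, x -55 to 95, y -165 to 85 mm. Steel bar at x = 0, 8 mm thick, z 34 to 54 mm, ratchet teeth on its handle side.
- fixed_jaw: Fixed jaw; its frame is the clamp's frame. Black rubber face at clamp y = 0 facing -y, x 16 to 72, z 23 to 69 mm. Behind it the housing: y 6 to 56, x -21 to 21, z 18 to 63 mm.
- bed_spot (a point): Point on the board's top (18 mm above the table) between the jaws, clamp (42, -45, 18) mm: a box stood with its underside centred here, its own y along clamp y, is 5 mm clear of the fixed jaw and clear of the bar.
- jaw_face (a point): Middle of the moving jaw's rubber face, which faces the fixed jaw: clamp x 44, y -114 mm plus joint bar; x 16 to 72, z 23 to 69 mm. The pad is soft: it gives 1 mm for each 8 N, up to 8 mm.
- bar (a joint): How far the bar is drawn, m: 0 fully open (114 mm between the pads), grows as the moving jaw nears the fixed jaw, at most 0.046; starts at 0.004 to 0.020. The 80 mm box is touched on both sides at about 0.034. A light 6 N brake keeps the bar where it was pumped to but slips under more, so firm pressure lasts only while the trigger is held.
- trigger (a joint): Trigger angle, rad: 0 at rest (spring returned), 0.38 fully squeezed against its stop. A squeeze past 0.30 and back draws the bar one 5 mm ratchet tooth; the first third of a stroke may be idle; the bar stays when the trigger goes back. Once the box is tight, one more squeeze right to the stop gives 48 N and crushes it.
- trigger_pull (a point): Middle of the outer (-y) face of the orange trigger, clamp (-72, 3, 44) mm at rest; pulled along clamp +y it travels 31 mm. Lever 12 mm thick, z 33 to 55 mm, x -20 to -110 mm, hinged at clamp (9, 24) mm. Pulling with 3 N moves the trigger, about 6 N the free jaw; 8 N gives some 12 N between the jaws (the least that will do), 12 N 22 N, 17 N 34 N; over 42 N crushes the box.
- handle_grip (a point): Outer (+y) face of the fixed black handle opposite the trigger's pull point, clamp (-72, 66, 44) mm. Handle: x -35 to -123, y 46 to 66, z 29 to 59 mm. Over the outsides of trigger and handle: 63 mm at rest.
- finished_box: Bystander: dark finished tea box with lid and brass knob, 64 x 84 x 100 mm; origin under its centre. Leave it.
- glue_bottle: Bystander: white round glue bottle with blue nozzle, 52 mm across, 148 mm high; origin under its centre.
- mug: Bystander: yellow mug, 82 mm across, 90 mm high; origin under its centre.
- scissors: Bystander: green-handled scissors lying flat, about 175 x 72 x 11 mm; origin near their middle.
- lid_stack: Bystander: stack of four small wooden lids, 66 x 86 x 36 mm; origin under its centre.
- glue_brush: Bystander: glue brush lying flat, 170 mm long; origin under its middle.
- white_jug: Bystander: white plastic jug, 85 x 115 mm, about 205 mm high; origin under its centre.
There are look-alikes about, which are no part of the job. Leave any turquoise look-alike of the part that bears tea_box_center alone.

How it is judged:
By the outcome, as a careful person would: the job done as asked, in the order asked, and still so for the second after the job is handed in, while the arm keeps its last pose, push and grip.
It also fails if it takes over 58 s, if anything falls off the work surface, if the arm or the gripper's body presses on something with over 40 N, if the wrist force passes 120 N, or if a joint passes its speed limit or range.

## Robot

A 6-joint arm with a two-finger parallel gripper is mounted at the origin on the work surface. World frame = base frame: x ahead of the robot, y to its left, z up, the work surface at z = 0. Lengths are in m, angles in degrees, forces in N, time in s.
With the tool pointing down it reaches from about 0.35 to 0.875 m from the base axis. Payload 4.2 kg.
Tool frame: the origin (TCP) lies midway between the tips of the shut fingers; the grasp point (between the pads) lies 19 mm behind it; x points along the fingers, y is the direction in which the jaws open and shut, and the axes are right-handed (so a half turn about x gives the same grasp; the last joint's range is limited). The gripper opens to 87 mm and grips with 3 to 60 N. Pads are 19 mm wide; open, the fingers measure 117 mm over their backs; the gripper's body (75 mm by 190 mm) begins 51 mm behind the grasp point.
Start: joints at [83.915, 22.042, 0.453, 0, -68.411, -14.817], TCP at [0.223, 0.584, 0.223] pointing down, gripper open.
Joint ranges: [-179.83, 179.83], [-69.29, 118.12], [-61.27, 80.66], [-181.25, 117.63], [-171.15, -9.14], [-177.46, 177.46]. Speed limits (degrees/s): [159.86, 159.86, 180, 180, 180, 180].

## Interface

Orientations are given as a 3x3 rotation matrix whose columns are the frame's x, y, z axes.
In Python, from station import r gives the robot as it stands.
- The arm moves only by the tool play_rows, never from a script. Its argument "plan" is a list that holds one entry, the list of rows, each a list of 6 numbers: the shift along the tool's x, y, z in cm, then the turn, a rotation vector about the tool's x, y, z in units of 10 degrees (1.0 is 10 degrees). A call has 1 to 5 rows; each row is the pose to reach, as a shift and turn from the pose commanded when the call began, along the tool's axes at that moment; what a row does not reach only later rows make up. A row lasts 1/8 s, in which the tool goes at most 62.5 mm and 10.7 degrees, less where a joint would pass 70% of its speed; a pose out of reach is approached as far as the arm can. A call with a gripper value outside its range is refused whole. "hand" is the opening, from 0 (shut) to 1 (fully open), set as the call begins (left out, the last holds). The fingers move at their own pace and stop on an object; the grip force is fixed at half the most. Time passes only in rows, so rows that repeat a pose let the fingers close. It gives the time, the measured TCP pose, the force and the opening at its end, in the units of the state.
- r.sense(): the state, without advancing time (a new reading comes with each control period).
- r.capture(name): name is "scene" or "top" or "wrist"; returns (picture, depth): 480x640x3 uint8, blue, green, red; 480x640 float32, m along the optical axis (not along the pixel's ray), 0 where there is no reading.
- r.get_calibration(name): a dict with "vfov" (degrees; the focal length in pixels is half the picture's height over the tangent of half this angle, whatever the lens; pixels are square), "cx", "cy" (the principal point, pixels), "distortion" ([k1, k2, p1, p2, k3] as OpenCV has them; the pictures are not rectified), "rvec" (rotation vector, rad) and "tvec" (3), from world to camera coordinates, as OpenCV has them. Camera axes: x right, y down, z forward; pixel columns grow to the right and rows downward; lengths in m; the calibration is good to about 2 mm. A picture is of the moment at which its call begins: read the wrist's pose just before it. get_calibration takes no time and is no camera call; for the wrist camera it gives the pose at the moment of the call.
- r.finish_job(): hands the job in, once; it reports no verdict.
The state is a dict: "time_s": time; "joints": joint angles; "joint_velocities": joint speeds; "effort": joint torques, N m; "tcp_pos": TCP position; "ee_rot": TCP orientation; "wrist_force": force on the tool from outside, world axes, zero at the start; "moment": the same for the moment, N m; "gripper_width": opening from 0.0 (shut) to 1.0 (fully open).
Only numpy, scipy, OpenCV 4.12 (cv2) and the standard library are available. Lean on these libraries where they do the work, as an engineer would, in place of code of your own. Each camera call takes 0.05 s, during which the arm holds its last target.

## Working session

There is one attempt and no reset: what is moved stays moved. The work goes in short steps, Python scripts to look and compute and a tool call to move; the robot and the scene stay as the last step left them, time stands still between calls to the robot, and variables do not carry over. Pictures are saved under pics/ and viewed, and the job is handed in when it is done.

Besides the shell and the picture viewer there is one more tool, called after "Call:" as a command line: name --argument value ..., lists and objects as JSON in quotes. play_rows: Moves the arm, as the interface text tells. Its arguments: {"type":"object","properties":{"plan":{"type":"array","items":{"type":"array","items":{"type":"array","items":{"type":"number"}}}},"hand":{"type":"number"}},"required":["plan"]}

```bash
ls; mkdir -p pics
python3 - <<'E'
from station import r
import cv2
s=r.sense(); print(s)
for n in ("scene","top","wrist"):
    c=r.get_calibration(n); print(n,c)
    p,d=r.capture(n); cv2.imwrite(f"pics/{n}0.png",p)
    import numpy as np; np.save(f"pics/{n}0.npy",d)
E
```

```text
pics
{'time_s': 0.0, 'joints': array([ 8.39154549e+01,  2.20895281e+01,  3.78912023e-01, -2.93702692e-02,
       -6.84126244e+01, -1.48166125e+01]), 'joint_velocities': array([-0.02627976,  0.0920858 ,  0.0146677 ,  0.00141537, -0.08914562,
        0.08278561]), 'effort': array([ 1.63079236e-03, -3.90667176e+01,  1.87400079e+01,  4.21957567e+00,
        1.09988110e-02, -1.77653769e-04]), 'tcp_pos': array([0.22273606, 0.58330004, 0.2214657 ]), 'ee_rot': array([[-7.01954094e-04, -3.56932762e-01, -9.34129815e-01],
       [-2.08826436e-03, -9.34127485e-01,  3.56933441e-01],
       [-9.99997573e-01,  2.20126089e-03, -8.96553521e-05]]), 'wrist_force': array([1.01516075, 0.56302381, 0.54541906]), 'moment': array([2.79566486e-02, 2.11082967e-02, 6.64783721e-05]), 'gripper_width': 0.9988393966686494}
scene {'vfov': 52.88709844597826, 'cx': 321.6425773802832, 'cy': 244.98189670615378, 'distortion': array([-0.02744181,  0.        ,  0.        ,  0.        ,  0.        ]), 'rvec': array([ 1.77565135,  1.39799704, -0.78034476]), 'tvec': array([-0.16046938, -0.24946338,  1.84025672])}
top {'vfov': 56.89027599031552, 'cx': 322.9241666696141, 'cy': 244.2070824930974, 'distortion': array([-0.0979788,  0.       ,  0.       ,  0.       ,  0.       ]), 'rvec': array([ 2.17589526, -2.17332064,  0.14998471]), 'tvec': array([0.03213967, 0.54672392, 1.15529543])}
wrist {'vfov': 68.02557439453415, 'cx': 316.6192572309599, 'cy': 239.472091511087, 'distortion': array([-0.02026354,  0.        ,  0.        ,  0.        ,  0.        ]), 'rvec': array([-1.67249615,  2.43074187,  0.36208531]), 'tvec': array([ 0.62338386, -0.03502043,  0.39119348])}
```

View pics/top0.png

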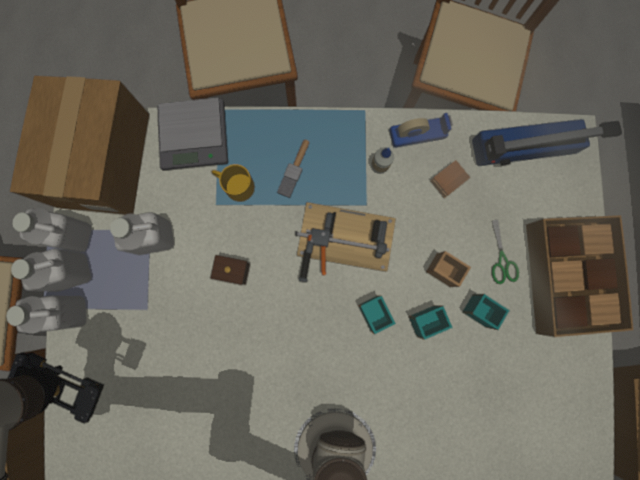

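View pics/scene0.png

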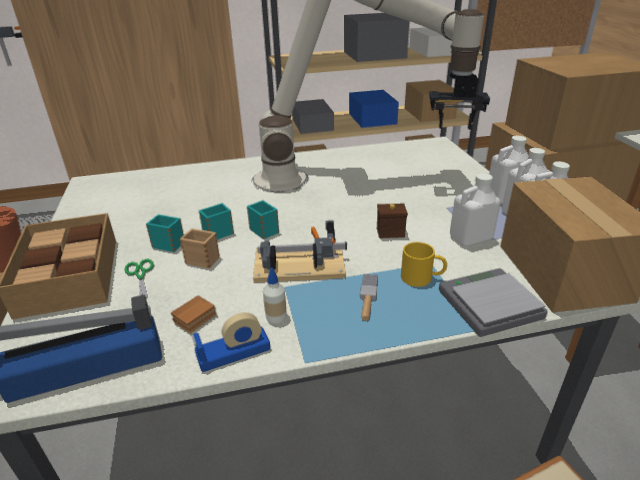

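View pics/wrist0.png

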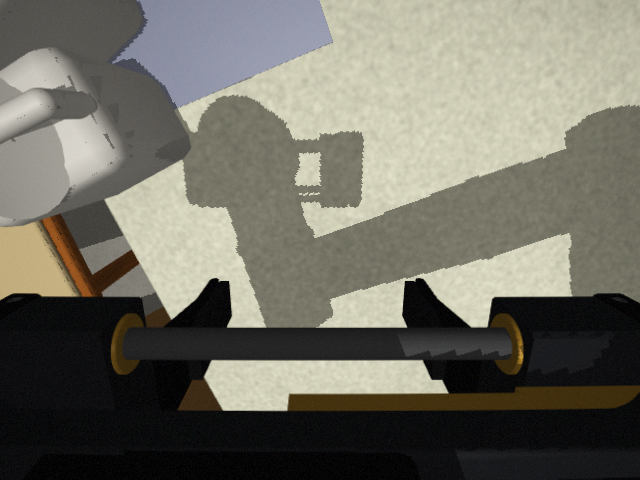

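Run:
```python
import cv2
p=cv2.imread("pics/top0.png")
c=cv2.resize(p[195:345,285:505],None,fx=3.6,fy=3.6,interpolation=cv2.INTER_CUBIC); cv2.imwrite("pics/topcrop0.png",c)
p=cv2.imread("pics/scene0.png")
c=cv2.resize(p[190:300,140:360],None,fx=3.6,fy=3.6,interpolation=cv2.INTER_CUBIC); cv2.imwrite("pics/scenecrop0.png",c)
```

```text
(no output)
```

View pics/topcrop0.png

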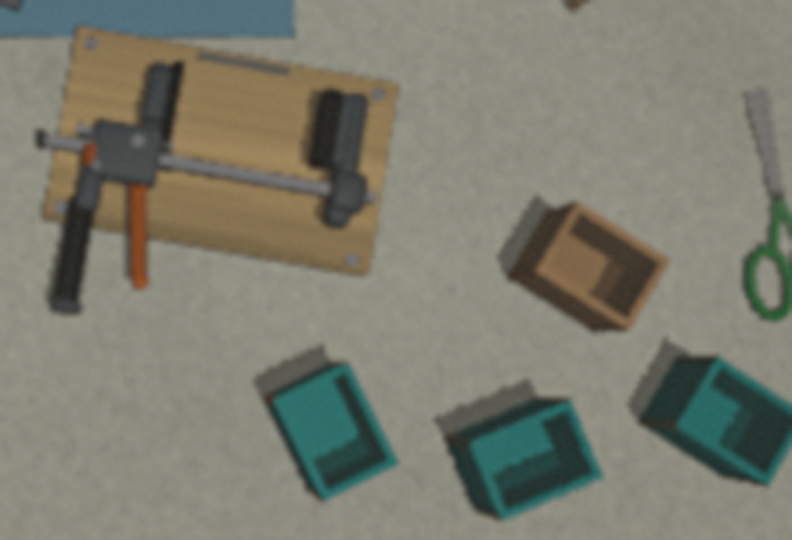

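View pics/scenecrop0.png

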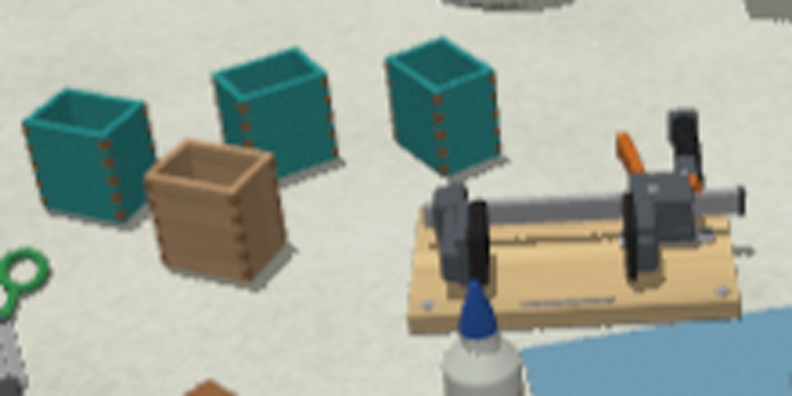

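```bash
cat > h.py <<'E'
import numpy as np, cv2
def cal(c):
    f=240/np.tan(np.radians(c['vfov']/2)); K=np.array([[f,0,c['cx']],[0,f,c['cy']],[0,0,1.]])
    R,_=cv2.Rodrigues(np.array(c['rvec'],float)); return K,np.array(c['distortion'],float),R,np.array(c['tvec'],float)
def onplane(c,px,z):
    K,D,R,t=cal(c); px=np.array(px,float).reshape(-1,1,2)
    n=cv2.undistortPoints(px,K,D).reshape(-1,2); d=np.c_[n,np.ones(len(n))]@R
    o=-R.T@t; s=(z-o[2])/d[:,2]; return o+s[:,None]*d
def cloud(c,dep):
    K,D,R,t=cal(c); v,u=np.mgrid[0:480,0:640]
    n=cv2.undistortPoints(np.stack([u,v],-1).reshape(-1,1,2).astype(float),K,D).reshape(-1,2)
    P=np.c_[n,np.ones(len(n))]*dep.reshape(-1,1); return ((P-t)@R).reshape(480,640,3)
def proj(c,P):
    K,D,R,t=cal(c); return cv2.projectPoints(np.array(P,float).reshape(-1,1,3),cv2.Rodrigues(R)[0],t,K,D)[0].reshape(-1,2)
def fit2(A,B):  # B = R A + t
    A=np.array(A);B=np.array(B);a=A-A.mean(0);b=B-B.mean(0)
    th=np.arctan2((a[:,0]*b[:,1]-a[:,1]*b[:,0]).sum(),(a*b).sum())
    R=np.array([[np.cos(th),-np.sin(th)],[np.sin(th),np.cos(th)]]);t=B.mean(0)-R@A.mean(0)
    return th,R,t,B-(A@R.T+t)
E
python3 - <<'E'
from h import *
from station import r
c=r.get_calibration("top"); f=lambda l:np.array(l)/3.6-(0.36)+np.array([285,195])
bc=onplane(c,f([(80,27),(398,83),(368,275),(43,217)]),0.018)[:,:2]
th,R,t,res=fit2([(.095,.085),(.095,-.165),(-.055,-.165),(-.055,.085)],bc)
print("clamp yaw",np.degrees(th),t,res*1000)
W=cloud(c,np.load("pics/top0.npy"))
sub=W[240:300,415:480].reshape(-1,3); m=(sub[:,2]>.075)&(sub[:,2]<.1); print(m.sum(),sub[m][:,2].mean(),np.median(W[300:340,250:320,2]))
rect=cv2.minAreaRect(sub[m][:,:2].astype(np.float32)*1000); print("box",rect, cv2.boxPoints(rect))
rim=onplane(c,f([(578,202),(667,262),(628,330)]),0.085); print(rim)
W2=cloud(r.get_calibration("scene"),np.load("pics/scene0.npy"))
sub=W2[215:275,175:225].reshape(-1,3); m=(sub[:,2]>.079)&(sub[:,2]<.1); print(m.sum());rect=cv2.minAreaRect(sub[m][:,:2].astype(np.float32)*1000); print("box scene",rect)
E
```

```text
clamp yaw -10.023721566989577 [0.55729197 0.01128579] [[-1.83958337 -2.05694799]
 [-0.30195971  1.88083588]
 [ 1.18794468  1.24895099]
 [ 0.9535984  -1.07283889]]
294 0.0830521735379897 -0.0007689149386394842
box ((478.8855895996094, -299.9342346191406), (80.51170349121094, 60.82893371582031), 58.41013717651367) [[ 431.8905  -318.2928 ]
 [ 483.7058  -350.1571 ]
 [ 525.8807  -281.57568]
 [ 474.06537 -249.71136]]
[[ 0.52428429 -0.28215579  0.085     ]
 [ 0.48102315 -0.34641303  0.085     ]
 [ 0.43245073 -0.31608058  0.085     ]]
304
box scene ((437.7155456542969, -305.6971435546875), (141.12936401367188, 164.67506408691406), 81.45003509521484)
```

The target is the pale box at top px (448,268). Its possible confusions are the three turquoise boxes (377,314), (431,321), (487,310), the dark finished box (230,269) and the lid stack (450,178). The crops show that only (448,268) is pale raw wood with an open top. Now planning the moves.

```bash
cat >> h.py <<'E'
from scipy.spatial.transform import Rotation as Ro
def rel(s,pos,yaw_y=None):
    """shift cm & rotvec (10deg units) in tool axes to reach world pos with tool down and tool y at yaw (deg)"""
    R=np.array(s['ee_rot']); p=np.array(s['tcp_pos'])
    sh=R.T@(np.array(pos)-p)*100
    if yaw_y is None: rv=np.zeros(3)
    else:
        a=np.radians(yaw_y); x=np.array([0,0,-1.]); y=np.array([np.cos(a),np.sin(a),0]); T=np.c_[x,y,np.cross(x,y)]
        rv=np.degrees(Ro.from_matrix(R.T@T).as_rotvec())/10
    return np.r_[sh,rv]
E
python3 - <<'E'
from h import *
from station import r
s=r.sense(); np.set_printoptions(precision=2,suppress=True)
print(rel(s,(0.36,0.31,0.25),-111-50))
E
```

```text
[ -2.79  20.65 -22.57   5.01  -0.01  -0.01]
```

Call:
play_rows --plan '[[[-0.6, 4.1, -4.5, 1, 0, 0], [-1.2, 8.2, -9, 2, 0, 0], [-1.7, 12.4, -13.5, 3, 0, 0], [-2.2, 16.5, -18, 4, 0, 0], [-2.8, 20.6, -22.5, 5, 0, 0]]]'

```text
time_s: 0.78
tcp_pos: [0.36, 0.3091, 0.2506]
ee_rot: [[-0.0, -0.947, -0.322], [-0.0, -0.322, 0.947], [-1.0, 0.0, -0.0]]
wrist_force: [0.8, 0.6, 0.2]
gripper_width: 1.005
```

Run:
```python
from h import *
from station import r
s=r.sense(); np.set_printoptions(precision=3,suppress=True)
print(s['tcp_pos'],s['joints'],s['time_s'])
print(rel(s,(0.44,0.03,0.25),-161-28))
```

```text
[0.36  0.309 0.251] [ 60.332   5.978 -17.104   0.001 -66.929 -41.531] 0.775
[  0.065   1.424 -29.002   2.78   -0.001  -0.001]
```

Call:
play_rows --plan '[[[0, 0.3, -5.8, 0.6, 0, 0], [0, 0.6, -11.6, 1.2, 0, 0], [0, 0.9, -17.4, 1.8, 0, 0], [0, 1.2, -23.2, 2.4, 0, 0], [0, 1.4, -29, 2.8, 0, 0]]]'

```text
time_s: 1.4
tcp_pos: [0.4413, 0.0307, 0.2507]
ee_rot: [[0.0, -0.988, 0.157], [0.0, 0.157, 0.988], [-1.0, -0.0, 0.0]]
wrist_force: [0.4, -0.4, -0.0]
gripper_width: 1.0
```

Run:
```python
from h import *
from station import r
s=r.sense(); np.set_printoptions(precision=3,suppress=True)
c=r.get_calibration("wrist"); p,d=r.capture("wrist"); cv2.imwrite("pics/w1.png",p); np.save("pics/w1.npy",d); np.save("pics/w1c.npy",c,allow_pickle=True)
print(s['tcp_pos'],s['joints'],s['time_s'])
print(rel(s,(0.47,-0.28,0.22),-211.6))
```

```text
[0.441 0.031 0.251] [ 25.151   2.571 -20.868  -0.005 -66.527 -34.169] 1.4
[  3.059  -7.703 -30.236   2.258   0.003   0.002]
```

View pics/w1.png

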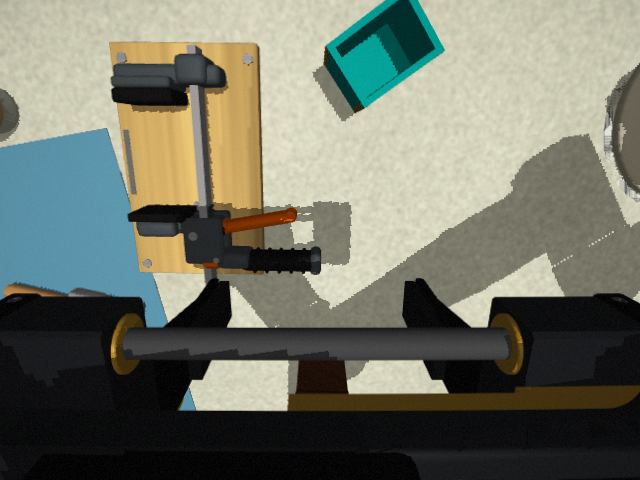

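Run:
```python
from h import *
np.set_printoptions(precision=2,suppress=True)
c=np.load("pics/w1c.npy",allow_pickle=True).item()
bc=onplane(c,[(110,42),(258,43),(145,273),(264,272)],0.018)[:,:2]
M=[(.095,-.165),(-.055,-.165),(.095,.085),(-.055,.085)]
th,R,t,res=fit2(M,bc); print("clamp yaw",np.degrees(th),t*1000,res*1000)
# height-known features via depth cloud
W=cloud(c,np.load("pics/w1.npy")); L=np.dstack([((W[...,:2]-t)@R),W[...,2]])*1000
for n,(u,v) in dict(trig_mid=(262,220),trig_tip=(290,214),movjaw=(150,97),fixjaw=(160,213),hous=(195,228),bar=(200,150),hand=(280,262)).items(): print(n,L[v,u])
p=cv2.imread("pics/w1.png"); 
cv2.imwrite("pics/w1crop.png",cv2.resize(p[35:285,95:335],None,fx=2.4,fy=2.4,interpolation=cv2.INTER_CUBIC))
# jaw profile along clamp y at x~45 , z>60
z=L[30:280,100:300].reshape(-1,3); 
for lo,hi in ((30,60),):
    k=(z[:,0]>lo)&(z[:,0]<hi)&(z[:,2]>60)&(z[:,2]<75); ys=np.sort(z[k,1]); print(np.histogram(ys,bins=np.arange(-140,30,4)))
```

```text
clamp yaw -9.347267908445213 [554.04   9.93] [[-0.64  0.66]
 [ 0.73  1.74]
 [-3.14  0.48]
 [ 3.05 -2.87]]
trig_mid [-57.3    9.86  53.68]
trig_tip [-86.56   3.15  54.42]
movjaw [  37.34 -108.2    69.65]
fixjaw [42.02 -0.3  67.67]
hous [10.1  16.31 62.92]
bar [  1.1  -60.68  53.42]
hand [-75.44  54.25  59.09]
(array([  0,   7,   6, 107, 162, 158, 144, 166, 159,   3,   0,   0,   0,
         0,   0,   0,   0,   0,   0,   0,   0,   0,   0,   0,   0,   0,
         0,   0,   0,   0,   0,   0,   0,   0,  39, 141, 112, 113, 121,
       114,  90,  20]), array([-140, -136, -132, -128, -124, -120, -116, -112, -108, -104, -100,
        -96,  -92,  -88,  -84,  -80,  -76,  -72,  -68,  -64,  -60,  -56,
        -52,  -48,  -44,  -40,  -36,  -32,  -28,  -24,  -20,  -16,  -12,
         -8,   -4,    0,    4,    8,   12,   16,   20,   24,   28]))
```

View pics/w1crop.png

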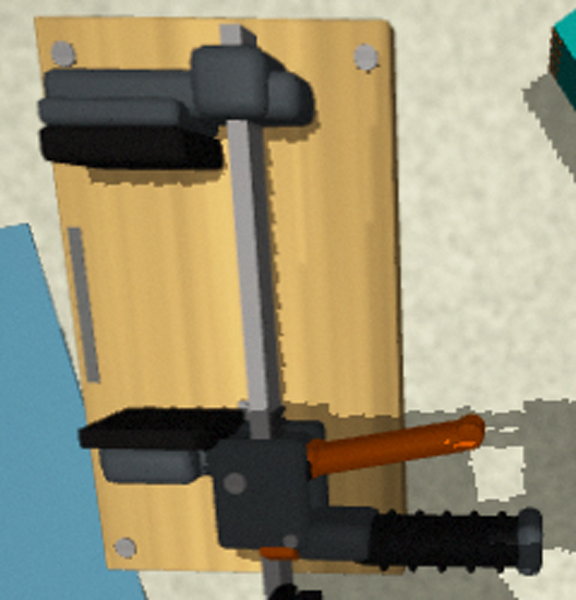

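Run:
```python
from h import *
np.set_printoptions(precision=2,suppress=True)
c=np.load("pics/w1c.npy",allow_pickle=True).item()
bc=onplane(c,[(110,42.5),(256.7,44),(140,272),(262.5,273)],0.018)[:,:2]
M=[(.095,-.165),(-.055,-.165),(.095,.085),(-.055,.085)]
th,R,t,res=fit2(M,bc); print("clamp yaw",np.degrees(th),t*1000,res*1000)
W=cloud(c,np.load("pics/w1.npy")).reshape(-1,3)
L=np.c_[(W[:,:2]-t)@R,W[:,2]]*1000
k=(L[:,0]>20)&(L[:,0]<68)&(L[:,2]>62)&(L[:,2]<72)&(abs(L[:,1]+40)<100)
f=L[k]; a=f[f[:,1]>-50]; b=f[f[:,1]<-50]
for q,g in (("fix",a),("mov",b)):
    for lo in range(20,68,12):
        s=g[(g[:,0]>=lo)&(g[:,0]<lo+12)][:,1]; print(q,lo,np.percentile(s,2 if q=="fix" else 98))
k=(abs(L[:,2]-53.5)<1.2)&(L[:,1]<-15)&(L[:,1]>-85)&(abs(L[:,0])<10)
for lo in (-80,-55,-30): 
    s=L[k&(L[:,1]>=lo)&(L[:,1]<lo+15)][:,0]; print("bar x",lo,np.percentile(s,[3,50,97]))
for m in ((.042,-.045),(-.072,.003),(-.072,.066)): print(m,(R@np.array(m)+t))
```

```text
clamp yaw -10.041532951892401 [556.87  10.06] [[-1.16  1.76]
 [ 1.22  1.29]
 [-1.18 -0.54]
 [ 1.12 -2.5 ]]
fix 20 -0.3724335370584349
fix 32 -0.24307357898517404
fix 44 -0.2718693883354488
fix 56 -0.23291674510064092
mov 20 -104.40225213735805
mov 32 -104.3043288476096
mov 44 -104.22237340632293
mov 56 -104.20416041889067
bar x -80 [-3.48  0.49  4.43]
bar x -55 [-2.71  0.69  4.49]
bar x -30 [-2.58  1.25  5.27]
(0.042, -0.045) [ 0.59 -0.04]
(-0.072, 0.003) [0.49 0.03]
(-0.072, 0.066) [0.5  0.09]
```

Call:
play_rows --plan '[[[0.6, -1.5, -6, 0.45, 0, 0], [1.2, -3, -12, 0.9, 0, 0], [1.8, -4.6, -18, 1.35, 0, 0], [2.4, -6.2, -24, 1.8, 0, 0], [3, -7.7, -30, 2.26, 0, 0]]]'

```text
time_s: 2.08
tcp_pos: [0.4709, -0.2778, 0.2202]
ee_rot: [[-0.0, -0.851, 0.525], [0.0, 0.525, 0.851], [-1.0, 0.0, 0.0]]
wrist_force: [1.7, 0.6, 0.6]
gripper_width: 1.002
```

Run:
```python
from h import *
from station import r
s=r.sense(); np.set_printoptions(precision=3,suppress=True)
c=r.get_calibration("wrist"); p,d=r.capture("wrist"); cv2.imwrite("pics/w2.png",p); np.save("pics/w2.npy",d); np.save("pics/w2c.npy",c,allow_pickle=True)
print(s['tcp_pos'],s['joints'],s['time_s'])
W=cloud(c,d); print(proj(c,[(0.479,-0.3,0.085),(0.479,-0.3,0.0)]))
m=(W[...,2]>.078)&(W[...,2]<.095)&(abs(W[...,0]-.479)<.07)&(abs(W[...,1]+.3)<.07)
print(m.sum(),W[m][:,2].mean()); print(cv2.minAreaRect((W[m][:,:2]*1000).astype(np.float32)))
```

```text
[ 0.471 -0.278  0.22 ] [-13.543  14.529 -10.844  -0.006 -64.629 -18.103] 2.075
[[295.749 212.163]
 [300.162 194.906]]
2350 0.08440131254333018
((478.9807434082031, -301.3956298828125), (80.51802062988281, 60.2418098449707), 57.54909133911133)
```

View pics/w2.png

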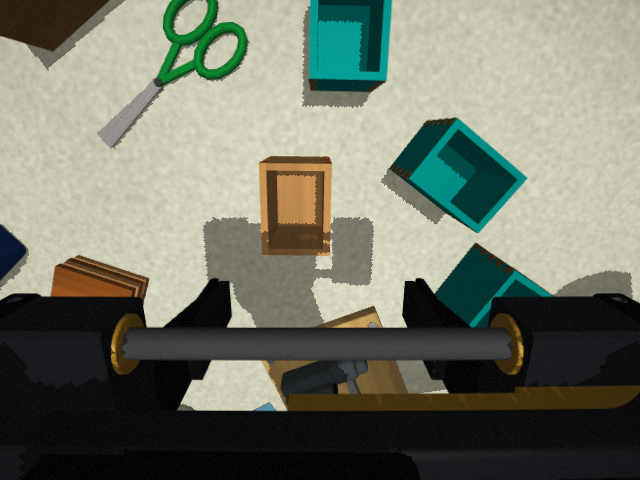

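Run:
```python
from h import *
from station import r
s=r.sense(); np.set_printoptions(precision=2,suppress=True)
print(rel(s,(0.479,-0.3012,0.045),-212.2))
```

```text
[17.37 -1.66 -1.02  0.01 -0.02 -0.  ]
```

Call:
play_rows --plan '[[[4, -1.7, -1, 0, 0, 0], [8.5, -1.7, -1, 0, 0, 0], [12.5, -1.7, -1, 0, 0, 0], [15.5, -1.7, -1, 0, 0, 0], [17.4, -1.7, -1, 0, 0, 0]]]'

```text
time_s: 2.75
tcp_pos: [0.4792, -0.2927, 0.0445]
ee_rot: [[-0.003, -0.853, 0.523], [0.001, 0.523, 0.853], [-1.0, 0.003, -0.001]]
wrist_force: [0.4, 0.5, 0.3]
gripper_width: 0.998
```

Call:
play_rows --plan '[[[0, 0, 0, 0, 0, 0], [0, 0, 0, 0, 0, 0], [0, 0, 0, 0, 0, 0], [0, 0, 0, 0, 0, 0], [0, 0, 0, 0, 0, 0]]]' --hand 0.6

```text
time_s: 3.38
tcp_pos: [0.4813, -0.2935, 0.0478]
ee_rot: [[0.003, -0.853, 0.522], [-0.001, 0.522, 0.853], [-1.0, -0.003, 0.001]]
wrist_force: [1.3, 1.5, 5.0]
gripper_width: 0.688
```

Run:
```python
from h import *
from station import r
s=r.sense(); np.set_printoptions(precision=3,suppress=True)
print(s['tcp_pos'],s['wrist_force'],s['gripper_width'],rel(s,(0.479,-0.3012,0.045),-212.2))
p,d=r.capture("wrist"); cv2.imwrite("pics/w3.png",p)
```

```text
[ 0.481 -0.294  0.048] [1.344 1.492 5.03 ] 0.6880431380356352 [ 0.276 -0.202 -0.777  0.072  0.003  0.016]
```

View pics/w3.png

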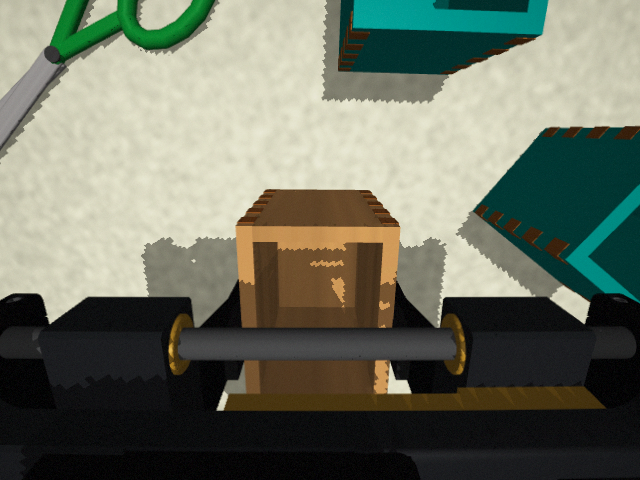

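Run:
```python
from h import *
from station import r
np.set_printoptions(precision=3,suppress=True)
c=r.get_calibration("top"); print(onplane(c,[(384,158),(383,152)],0.12), onplane(c,[(384,158),(383,152)],0.148))
s=r.sense(); R=s['ee_rot'];print(s['tcp_pos'])
t=np.array([.5577,.0097]);
```

```text
[[ 0.758 -0.121  0.12 ]
 [ 0.774 -0.119  0.12 ]] [[ 0.75  -0.116  0.148]
 [ 0.765 -0.114  0.148]]
[ 0.481 -0.294  0.048]
```

Call:
play_rows --plan '[[[-2, 0, 0, 0, 0, 0], [-5, 0, 0, 0, 0, 0], [-9, 0, 0, 0, 0, 0], [-12, 0, 0, 0, 0, 0], [-14, 0, 0, 0, 0, 0]]]'

```text
time_s: 4.05
tcp_pos: [0.4797, -0.2929, 0.1874]
ee_rot: [[-0.0, -0.852, 0.523], [0.001, 0.523, 0.852], [-1.0, 0.0, 0.0]]
wrist_force: [-0.3, -0.1, -1.5]
gripper_width: 0.686
```

Call:
play_rows --plan '[[[0, 0, 0, 0, 0, 0], [0, 0, 0, 0, 0, 0]]]'

```text
time_s: 4.3
tcp_pos: [0.4791, -0.2926, 0.1849]
ee_rot: [[-0.003, -0.852, 0.523], [0.002, 0.523, 0.852], [-1.0, 0.003, -0.0]]
wrist_force: [-0.8, 0.1, -2.7]
gripper_width: 0.685
```

Run:
```python
from h import *
from station import r
np.set_printoptions(precision=3,suppress=True)
s=r.sense(); R=s['ee_rot'];print(s['tcp_pos'],s['wrist_force'],s['gripper_width'],s['joint_velocities'],s['joints'])
c=r.get_calibration("wrist"); p,d=r.capture("wrist"); cv2.imwrite("pics/w4.png",p)
W=cloud(c,d); T=(W-s['tcp_pos'])@R   # tool coords
m=(T[...,0]<-.030)&(T[...,0]>-.048)&(abs(T[...,1])<.036)&(T[...,2]>-.06)&(T[...,2]<.06)
m[285:]=False
Q=T[m]*1000; print(len(Q)); print(Q.min(0),Q.max(0),np.percentile(Q[:,2],[1,50,99]),np.percentile(Q[:,0],[2,50,98]))
m2=(p[...,2]>p[...,0]*1.3)&m; cv2.imwrite("pics/m4.png",m.astype(np.uint8)*255)
a=s
print("to pre-place",rel(s,(0.5912+0,-0.0419,0.19),170-360))
```

```text
[ 0.479 -0.293  0.185] [-0.845  0.105 -2.652] 0.6845910019036525 [ 0.099  0.558 -0.231  0.222 -0.103  0.074] [-14.907  17.717 -11.704  -0.056 -60.761 -16.598]
5006
[-39.204 -30.783 -49.284] [-30.005  30.018 -22.314] [-48.615 -44.275 -25.46 ] [-38.223 -36.812 -30.685]
to pre-place [-0.499  3.56  27.233 -2.153  0.003 -0.019]
```

View pics/w4.png

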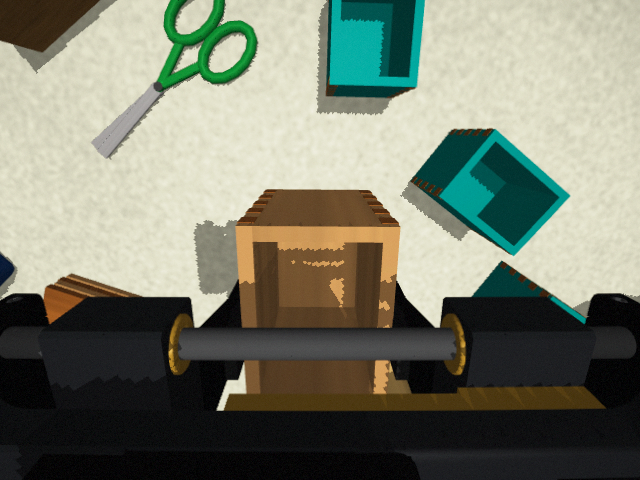

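Call:
play_rows --plan '[[[-0.5, 0.6, 5, -0.4, 0, 0], [-1, 1.4, 11, -0.9, 0, 0], [-1, 2.2, 17, -1.4, 0, 0], [-1, 3, 23, -1.8, 0, 0], [-1, 3.5, 28, -2.15, 0, 0]]]'

```text
time_s: 4.97
tcp_pos: [0.5966, -0.034, 0.1949]
ee_rot: [[-0.003, -0.985, 0.171], [-0.0, 0.171, 0.985], [-1.0, 0.003, -0.001]]
wrist_force: [0.9, -0.6, -1.2]
gripper_width: 0.687
```

Call:
play_rows --plan '[[[0, 0, 0, 0, 0, 0], [0, 0, 0, 0, 0, 0]]]'

```text
time_s: 5.22
tcp_pos: [0.5958, -0.0363, 0.1951]
ee_rot: [[-0.003, -0.985, 0.174], [-0.0, 0.174, 0.985], [-1.0, 0.003, -0.001]]
wrist_force: [0.1, -0.1, -1.6]
gripper_width: 0.687
```

Run:
```python
from h import *
from station import r
np.set_printoptions(precision=3,suppress=True)
s=r.sense(); R=s['ee_rot'];print(s['tcp_pos'],s['wrist_force'],s['gripper_width'],s['joint_velocities'],s['joints'])
print("to place",rel(s,(0.5928,-0.0330,0.065),170-360))
c=r.get_calibration("wrist"); p,d=r.capture("wrist"); cv2.imwrite("pics/w5.png",p)
```

```text
[ 0.596 -0.036  0.195] [ 0.099 -0.069 -1.552] 0.6867202238189984 [-1.265 -0.959 -0.289  0.098 -0.038 -0.048] [ 12.037  20.572  -5.88   -0.013 -63.731 -22.038]
to place [13.011  0.314  0.284 -0.001 -0.006 -0.017]
```

View pics/w5.png

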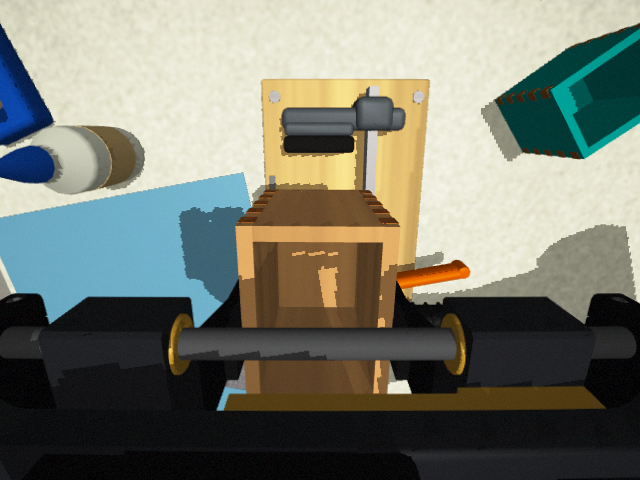

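Call:
play_rows --plan '[[[0.5, 0.3, 0.1, 0, 0, 0], [2, 0.3, 0.1, 0, 0, 0], [4, 0.3, 0.1, 0, 0, 0], [6, 0.3, 0.1, 0, 0, 0], [7.5, 0.3, 0.1, 0, 0, 0]]]'

```text
time_s: 5.9
tcp_pos: [0.5929, -0.0353, 0.1197]
ee_rot: [[-0.002, -0.985, 0.175], [-0.0, 0.175, 0.985], [-1.0, 0.002, -0.001]]
wrist_force: [0.1, -0.1, -0.7]
gripper_width: 0.69
```

Call:
play_rows --plan '[[[0, 0, 0, 0, 0, 0], [0, 0, 0, 0, 0, 0], [0, 0, 0, 0, 0, 0]]]'

```text
time_s: 6.28
tcp_pos: [0.5945, -0.0346, 0.1225]
ee_rot: [[0.002, -0.985, 0.174], [0.0, 0.174, 0.985], [-1.0, -0.002, 0.001]]
wrist_force: [0.7, 1.0, -1.3]
gripper_width: 0.69
```

Run:
```python
from h import *
from station import r
np.set_printoptions(precision=3,suppress=True)
s=r.sense(); R=s['ee_rot'];print(s['tcp_pos'],s['wrist_force'],s['gripper_width'],s['joint_velocities'])
print("to place",rel(s,(0.5925,-0.0350,0.065),170-360))
c=r.get_calibration("wrist"); p,d=r.capture("wrist"); cv2.imwrite("pics/w6.png",p)
t=np.array([.5577,.0097]); a=np.radians(-10.04); RR=np.array([[np.cos(a),-np.sin(a)],[np.sin(a),np.cos(a)]])
W=cloud(c,d); L=np.dstack([(W[...,:2]-t)@RR,W[...,2]])*1000; L[285:]=1e6
k=(abs(L[...,0]-44)<25)&(L[...,2]>60)&(L[...,2]<74)&(L[...,1]>-140)&(L[...,1]<-97)
print("mov face", k.sum(), np.percentile(L[k][:,1],[2,98]))
k=(L[...,2]>100)&(L[...,2]<145)&(L[...,1]<-50)&(L[...,1]>-110)&(abs(L[...,0]-42)<45); print("box far edge",k.sum(), np.percentile(L[k],[1,50,99],axis=0))
k&=(L[...,1]<-70); print(np.percentile(L[k],[1,50,99],axis=0))
p,d=r.capture("scene"); cv2.imwrite("pics/s6.png",cv2.resize(p[150:300,180:400],None,fx=3.5,fy=3.5,interpolation=cv2.INTER_CUBIC))
```

```text
[ 0.595 -0.035  0.122] [ 0.722  1.031 -1.325] 0.6896349601876047 [ 0.078 -0.053 -0.195 -0.162 -0.015 -0.007]
to place [ 5.749  0.205 -0.077  0.001  0.003  0.011]
mov face 3428 [-126.363 -104.264]
box far edge 3641 [[ 14.673 -86.202 100.733]
 [ 44.272 -85.578 127.408]
 [ 73.644 -51.082 144.647]]
[[ 14.512 -86.228 100.655]
 [ 44.289 -85.655 127.277]
 [ 73.829 -71.447 144.673]]
```

View pics/w6.png

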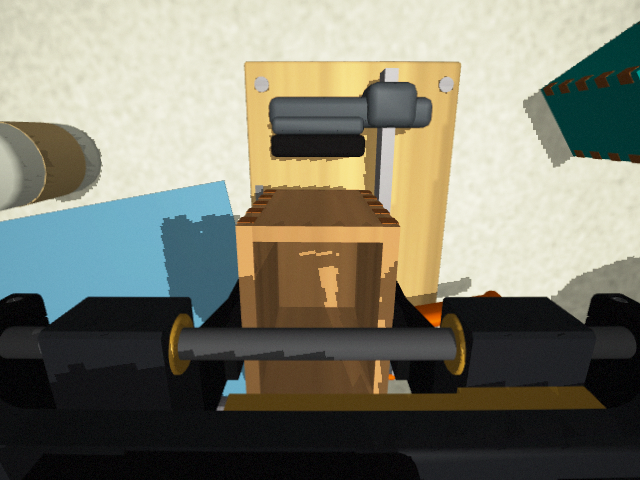

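View pics/s6.png

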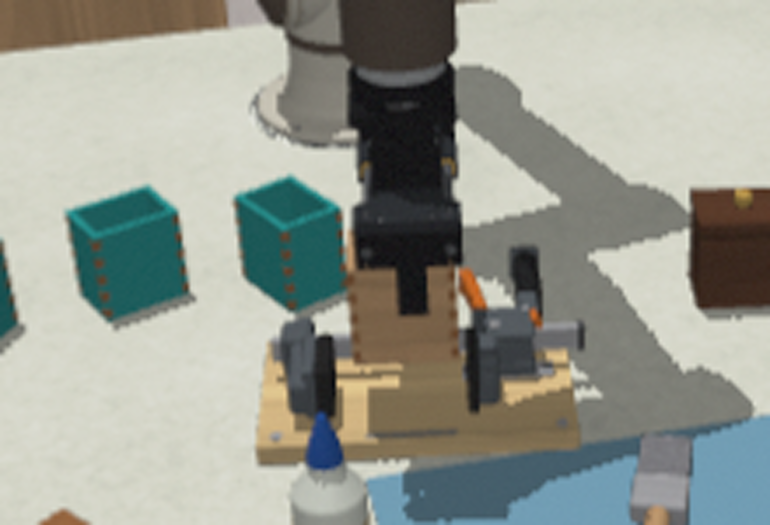

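Call:
play_rows --plan '[[[1, 0.2, 0, 0, 0, 0], [2.2, 0.2, 0, 0, 0, 0], [3.4, 0.2, 0, 0, 0, 0], [4.4, 0.2, 0, 0, 0, 0], [5, 0.2, 0, 0, 0, 0]]]'

```text
time_s: 7.0
tcp_pos: [0.5916, -0.0344, 0.0704]
ee_rot: [[-0.001, -0.985, 0.174], [-0.0, 0.174, 0.985], [-1.0, 0.001, -0.001]]
wrist_force: [0.1, 0.4, -2.3]
gripper_width: 0.689
```

Call:
play_rows --plan '[[[0, 0, 0, 0, 0, 0], [0, 0, 0, 0, 0, 0], [0, 0, 0, 0, 0, 0]]]'

```text
time_s: 7.38
tcp_pos: [0.5923, -0.0342, 0.0721]
ee_rot: [[0.001, -0.985, 0.174], [0.0, 0.174, 0.985], [-1.0, -0.001, 0.0]]
wrist_force: [0.0, -0.2, -0.3]
gripper_width: 0.69
```

```bash
cat > st.py <<'E'
from h import *
from station import r
import sys
np.set_printoptions(precision=3,suppress=True)
t=np.array([.5577,.0097]); a=np.radians(-10.04); RR=np.array([[np.cos(a),-np.sin(a)],[np.sin(a),np.cos(a)]])
def C(m,z): return np.r_[RR@np.array(m)+t,z]
def look(n,show=True):
    s=r.sense(); c=r.get_calibration("wrist"); p,d=r.capture("wrist"); cv2.imwrite(f"pics/{n}.png",p)
    W=cloud(c,d); L=np.dstack([(W[...,:2]-t)@RR,W[...,2]])*1000
    return s,c,p,L
E
python3 - <<'E'
from st import *
s,c,p,L=look("w7"); L[285:]=1e6
print(s['tcp_pos'],s['wrist_force'],s['gripper_width'],s['joint_velocities'])
print("to place",rel(s,(0.5925,-0.0350,0.065),170-360))
k=(abs(L[...,0]-42)<45)&(L[...,2]>85)&(L[...,2]<120)&(L[...,1]<-70)&(L[...,1]>-110); print(np.percentile(L[k],[1,50,99],axis=0))
E
```

```text
[ 0.592 -0.034  0.072] [ 0.014 -0.192 -0.278] 0.6902256217668653 [-0.015 -0.032 -0.071 -0.067 -0.01   0.057]
to place [ 0.706 -0.034 -0.07   0.     0.002  0.006]
[[ 12.209 -86.224  85.691]
 [ 42.015 -84.107 108.475]
 [ 71.569 -70.462 110.31 ]]
```

Call:
play_rows --plan '[[[0.2, 0, -0.05, 0, 0, 0], [0.4, 0, -0.05, 0, 0, 0], [0.55, 0, -0.05, 0, 0, 0], [0.65, 0, -0.05, 0, 0, 0], [0.65, 0, -0.05, 0, 0, 0]]]'

```text
time_s: 8.05
tcp_pos: [0.5918, -0.0349, 0.0657]
ee_rot: [[0.0, -0.985, 0.173], [-0.0, 0.173, 0.985], [-1.0, -0.0, -0.0]]
wrist_force: [-2.3, 0.6, 4.4]
gripper_width: 0.683
```

Call:
play_rows --plan '[[[0, 0, 0, 0, 0, 0], [0.05, 0, 0, 0, 0, 0], [0.05, 0, 0, 0, 0, 0]]]'

```text
time_s: 8.43
tcp_pos: [0.5918, -0.0348, 0.0657]
ee_rot: [[0.0, -0.985, 0.173], [-0.0, 0.173, 0.985], [-1.0, -0.0, -0.0]]
wrist_force: [-4.0, 1.0, 8.9]
gripper_width: 0.687
```

Call:
play_rows --plan '[[[0, 0, 0, 0, 0, 0], [0, 0, 0, 0, 0, 0], [0, 0, 0, 0, 0, 0], [0, 0, 0, 0, 0, 0]]]' --hand 1.0

```text
time_s: 8.93
tcp_pos: [0.5919, -0.0348, 0.0643]
ee_rot: [[-0.0, -0.985, 0.174], [-0.0, 0.174, 0.985], [-1.0, 0.0, -0.0]]
wrist_force: [0.4, 0.2, 0.1]
gripper_width: 0.982
```

Call:
play_rows --plan '[[[-1, 0, 0, 0, 0, 0], [-3.5, 0, 0, 0, 0, 0], [-7, 0, 0, 0, 0, 0], [-11, 0, 0, 0, 0, 0], [-14, 0, 0, 0, 0, 0]]]'

```text
time_s: 9.55
tcp_pos: [0.5924, -0.0348, 0.2074]
ee_rot: [[0.003, -0.985, 0.173], [0.0, 0.173, 0.985], [-1.0, -0.003, 0.001]]
wrist_force: [0.4, 0.0, -0.3]
gripper_width: 1.002
```

Call:
play_rows --plan '[[[0, 0, 0, 0, 0, 0], [0, 0, 0, 0, 0, 0]]]'

```text
time_s: 9.8
tcp_pos: [0.5913, -0.0348, 0.2042]
ee_rot: [[-0.001, -0.985, 0.174], [0.0, 0.174, 0.985], [-1.0, 0.001, 0.0]]
wrist_force: [1.1, 0.2, -0.1]
gripper_width: 1.003
```

Run:
```python
from st import *
s,c,p,L=look("w8"); L[285:]=1e6
print(s['tcp_pos'],s['wrist_force'],s['gripper_width'],s['joints'])
k=(abs(L[...,0]-42)<45)&(L[...,2]>90)&(L[...,2]<120)&(L[...,1]<10)&(L[...,1]>-110); print(k.sum(),np.percentile(L[k],[.5,50,99.5],axis=0))
print(cv2.minAreaRect(L[k][:,:2].astype(np.float32)))
k=(abs(L[...,0]-44)<25)&(L[...,2]>60)&(L[...,2]<74)&(L[...,1]>-140)&(L[...,1]<-97)
print("mov face", k.sum(), np.percentile(L[k][:,1],[2,98]))
```

```text
[ 0.591 -0.035  0.204] [ 1.05   0.184 -0.096] 1.0025725887848567 [ 12.271  19.658  -5.876  -0.032 -64.501 -22.274]
3278 [[ 11.859 -86.722  90.427]
 [ 41.741 -46.546 102.541]
 [ 71.685  -6.351 104.474]]
((41.75163269042969, -46.312400817871094), (81.03707122802734, 60.4295654296875), 89.64373779296875)
mov face 1872 [-126.936 -104.312]
```

View pics/w8.png

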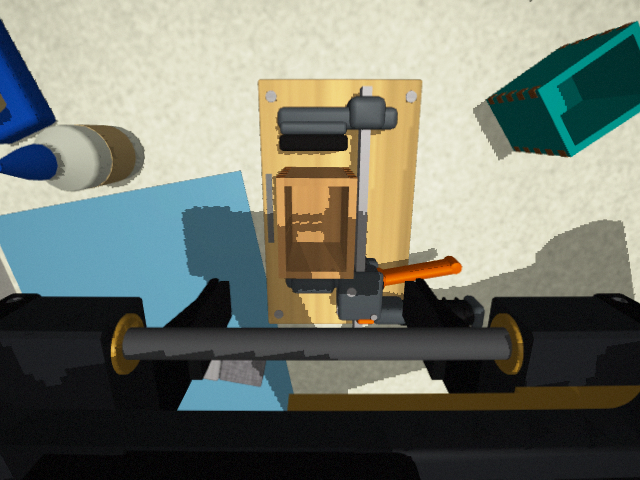

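Run:
```python
from st import *
s=r.sense(); c=r.get_calibration("wrist"); K,D,R,tt=cal(c); print("cam in tool",(-R.T@tt-s['tcp_pos'])@s['ee_rot'])
print(rel(s,C((-.072,-.030),.20),-100.04), C((-.072,-.030),.2))
```

```text
cam in tool [-0.162 -0.    -0.082]
[ 0.382 11.264  0.808 -8.998  0.007 -0.01 ] [ 0.482 -0.007  0.2  ]
```

Call:
play_rows --plan '[[[0, 2.2, 0.2, -1, 0, 0], [0, 4.4, 0.4, -2, 0, 0], [0, 6.8, 0.5, -3, 0, 0], [0.2, 9, 0.6, -4, 0, 0], [0.4, 11.3, 0.8, -5, 0, 0]]]' --hand 0

```text
time_s: 10.48
tcp_pos: [0.4806, -0.0074, 0.1993]
ee_rot: [[-0.003, -0.762, -0.647], [-0.001, -0.647, 0.762], [-1.0, 0.002, 0.001]]
wrist_force: [-0.1, 0.5, -0.0]
gripper_width: 0.515
```

Call:
play_rows --plan '[[[0, 0, 0, -1, 0, 0], [0, 0, 0, -2, 0, 0], [0, 0, 0, -3, 0, 0], [0, 0, 0, -4, 0, 0], [0, 0, 0, -4, 0, 0]]]'

```text
time_s: 11.1
tcp_pos: [0.4814, -0.0074, 0.1995]
ee_rot: [[-0.002, -0.176, -0.984], [-0.001, -0.984, 0.176], [-1.0, 0.001, 0.002]]
wrist_force: [0.4, -1.1, -0.9]
gripper_width: 0.017
```

Call:
play_rows --plan '[[[0, 0, 0, 0, 0, 0], [0, 0, 0, 0, 0, 0]]]'

```text
time_s: 11.35
tcp_pos: [0.4818, -0.0073, 0.2003]
ee_rot: [[-0.001, -0.175, -0.985], [-0.0, -0.985, 0.175], [-1.0, 0.0, 0.001]]
wrist_force: [-0.3, 0.6, -0.4]
gripper_width: 0.008
```

Run:
```python
from st import *
s,c,p,L=look("w9")
print(s['tcp_pos'],s['wrist_force'],s['gripper_width'],s['joints'],s['time_s'])
print(rel(s,C((-.072,-.030),.037),-100.04))
```

```text
[ 0.482 -0.007  0.2  ] [-0.321  0.562 -0.387] 0.00833727477323257 [ 18.493   9.155 -20.945  -0.001 -59.933  61.426] 11.35
[16.33  -0.005  0.018 -0.004  0.003 -0.001]
```

View pics/w9.png

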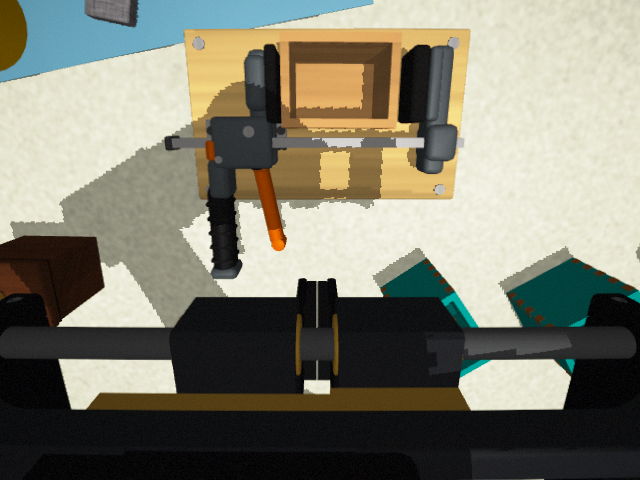

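Call:
play_rows --plan '[[[3, 0, 0, 0, 0, 0], [7, 0, 0, 0, 0, 0], [11, 0, 0, 0, 0, 0], [14.5, 0, 0, 0, 0, 0], [16.3, 0, 0, 0, 0, 0]]]'

```text
time_s: 12.02
tcp_pos: [0.4809, -0.0076, 0.0357]
ee_rot: [[-0.003, -0.175, -0.985], [-0.001, -0.985, 0.175], [-1.0, 0.001, 0.003]]
wrist_force: [0.8, 0.4, 0.2]
gripper_width: 0.0
```

Call:
play_rows --plan '[[[0, 0, 0, 0, 0, 0], [0, 0, 0, 0, 0, 0]]]'

```text
time_s: 12.28
tcp_pos: [0.4827, -0.0071, 0.0383]
ee_rot: [[0.002, -0.174, -0.985], [0.0, -0.985, 0.174], [-1.0, -0.001, -0.001]]
wrist_force: [0.0, -0.0, 0.4]
gripper_width: 0.004
```

```bash
cat > lk.py <<'E'
from st import *
def rep(n):
    s,c,p,L=look(n); v=L.copy(); v[285:]=1e6
    f=RR.T@s['wrist_force'][:2]; q=RR.T@(s['tcp_pos'][:2]-t)*1000
    print("t %.2f tcp clamp"%s['time_s'],q,"z %.1f"%(s['tcp_pos'][2]*1000),"F clamp",f,s['wrist_force'][2],"w",s['gripper_width'])
    k=(abs(v[...,0]-44)<25)&(v[...,2]>60)&(v[...,2]<74)&(v[...,1]>-140)&(v[...,1]<-60)
    if k.sum()>20: print("mov face y",k.sum(),np.percentile(v[k][:,1],[2,98]))
    k=(abs(v[...,0]-42)<45)&(v[...,2]>95)&(v[...,2]<112)&(v[...,1]<15)&(v[...,1]>-110)
    if k.sum()>20: print("box",np.percentile(v[k],[1,99],axis=0)[:,:2].ravel(),"z",np.percentile(v[k][:,2],90))
    H=cv2.cvtColor(p,cv2.COLOR_BGR2HSV); m=(H[...,0]<15)&(H[...,1]>180)&(H[...,2]>90); m[330:]=False
    k=m&(v[...,2]>48)&(v[...,2]<60)&(v[...,0]<-20)
    if k.sum()>20:
        e=v[k]; pf=np.polyfit(e[:,0],e[:,1],1); print("trigger slope",pf[0],"y at -72",np.polyval(pf,-72),k.sum())
    return s
E
python3 - <<'E'
from lk import *
s=rep("w10"); print(rel(s,C((-.072,-.030),.037),-100.04))
E
```

```text
t 12.28 tcp clamp [-70.881 -29.607] z 38.3 F clamp [ 0.008 -0.023] 0.385795669378987 w 0.003502314332800008
mov face y 7614 [-125.296  -79.996]
box [ 11.628 -86.083  40.632  -6.634] z 103.51817267409271
trigger slope 0.1920562647307239 y at -72 7.083904498818839 2047
[ 0.132  0.039  0.112  0.004 -0.008  0.003]
```

View pics/w10.png

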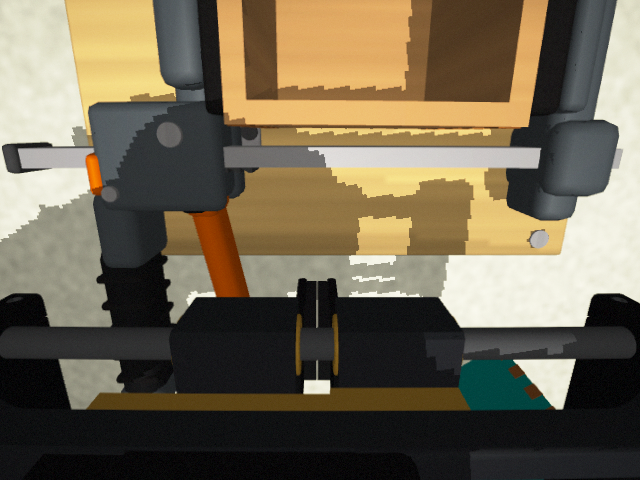

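Call:
play_rows --plan '[[[0.1, -0.5, 0, 0, 0, 0], [0.1, -1, 0, 0, 0, 0], [0.1, -1.5, 0.1, 0, 0, 0], [0.1, -2, 0.1, 0, 0, 0], [0.1, -2, 0.1, 0, 0, 0]]]'

```text
time_s: 12.95
tcp_pos: [0.4846, 0.013, 0.0366]
ee_rot: [[0.0, -0.173, -0.985], [0.0, -0.985, 0.173], [-1.0, -0.0, -0.0]]
wrist_force: [-0.4, 0.6, 0.1]
gripper_width: 0.008
```

Run:
```python
from lk import *
s=rep("w11")
```

```text
t 12.95 tcp clamp [-72.594  -9.473] z 36.6 F clamp [-0.459  0.573] 0.08522791074383537 w 0.0077743703777634066
mov face y 3556 [-120.506  -79.681]
box [ 11.52  -86.208  38.891  -6.538] z 103.49422596491442
trigger slope 0.18922922592508654 y at -72 7.714694184642902 2131
```

Call:
play_rows --plan '[[[0, -0.5, 0, 0, 0, 0], [0, -1, 0, 0, 0, 0], [0, -1.5, 0, 0, 0, 0], [0, -2, 0, 0, 0, 0], [0, -2, 0, 0, 0, 0]]]'

```text
time_s: 13.62
tcp_pos: [0.4868, 0.0321, 0.0361]
ee_rot: [[-0.003, -0.174, -0.985], [-0.001, -0.985, 0.174], [-1.0, 0.001, 0.002]]
wrist_force: [-3.3, -2.8, -0.0]
gripper_width: 0.005
```

Run:
```python
from lk import *
s=rep("w12")
```

```text
t 13.62 tcp clamp [-73.76    9.649] z 36.1 F clamp [-2.735 -3.37 ] -0.00608857768351731 w 0.004741859464391029
mov face y 2496 [-81.376 -79.368]
box [ 11.51  -72.897  36.503  -6.166] z 103.51466848869194
trigger slope 0.0010130354037352302 y at -72 23.374775407611924 2101
```

View pics/w12.png

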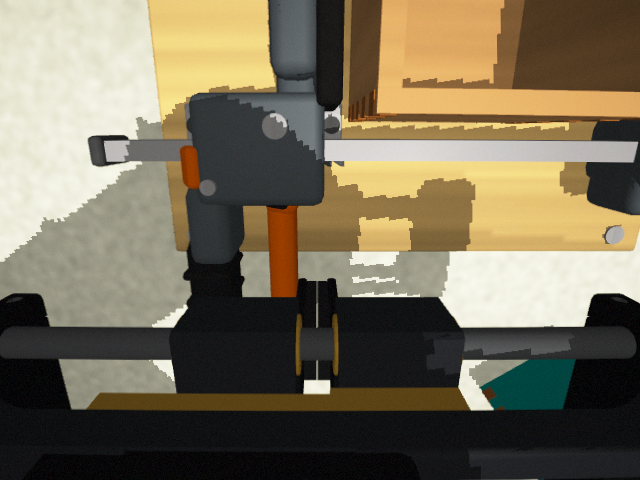

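Call:
play_rows --plan '[[[0, -0.4, 0, 0, 0, 0], [0, -0.8, 0, 0, 0, 0], [0, -1.15, 0, 0, 0, 0], [0, -1.15, 0, 0, 0, 0]]]'

```text
time_s: 14.18
tcp_pos: [0.4888, 0.043, 0.0361]
ee_rot: [[-0.002, -0.174, -0.985], [-0.001, -0.985, 0.174], [-1.0, 0.001, 0.002]]
wrist_force: [-3.4, -4.3, 1.3]
gripper_width: 0.004
```

```bash
cat >> lk.py <<'E'
_rep=rep
def rep(n):
    s=_rep(n); 
    return s
E
python3 - <<'E'
s=open('lk.py').read()
s=s.replace("    return s\n_rep","    _\n_rep") if 0 else s
s=s[:s.index("_rep=rep")]
s=s.replace('''    H=cv2''','''    k=(abs(v[...,0])<9)&(v[...,2]>40)&(v[...,2]<60)&(v[...,1]>62)
    if k.sum()>5: print("bar end y",np.percentile(v[k][:,1],98))
    H=cv2''')
open('lk.py','w').write(s)
E
python3 - <<'E'
from lk import *
s=rep("w13")
E
```

```text
t 14.18 tcp clamp [-73.605  20.807] z 36.1 F clamp [-2.567 -4.781] 1.3347443574354385 w 0.0036182005112392703
mov face y 2856 [-81.496 -79.319]
box [ 11.554 -61.828  36.999  -5.959] z 103.51827898988093
bar end y 101.1431406405074
trigger slope -0.15378962827444095 y at -72 36.217417798105814 2143
```

Call:
play_rows --plan '[[[0, 1.5, 0, 0, 0, 0], [0, 2.9, 0, 0, 0, 0], [0, 2.9, 0, 0, 0, 0]]]'

```text
time_s: 14.6
tcp_pos: [0.4862, 0.0146, 0.0371]
ee_rot: [[0.003, -0.175, -0.985], [0.001, -0.985, 0.175], [-1.0, -0.002, -0.003]]
wrist_force: [-0.3, 1.0, -0.6]
gripper_width: 0.005
```

Run:
```python
from lk import *
s=rep("w14")
```

```text
t 14.60 tcp clamp [-71.301  -7.684] z 37.1 F clamp [-0.436  0.951] -0.642706622205178 w 0.005393589683536169
mov face y 3350 [-119.234  -79.685]
box [ 11.54  -86.147  40.034  -6.581] z 103.50002995744912
bar end y 101.0963534560374
trigger slope 0.19069364690289997 y at -72 7.7026529315992445 2023
```

Call:
play_rows --plan '[[[0, -0.9, 0, 0, 0, 0], [0, -1.9, 0, 0, 0, 0], [0, -2.6, 0, 0, 0, 0], [0, -2.9, 0, 0, 0, 0], [0, -2.9, 0, 0, 0, 0]]]'

```text
time_s: 15.28
tcp_pos: [0.4892, 0.0437, 0.0364]
ee_rot: [[-0.002, -0.173, -0.985], [-0.001, -0.985, 0.173], [-1.0, 0.001, 0.002]]
wrist_force: [-3.2, -4.2, 3.0]
gripper_width: 0.007
```

Run:
```python
from lk import *
s=rep("w15")
```

```text
t 15.28 tcp clamp [-73.39   21.568] z 36.4 F clamp [-2.434 -4.663] 3.0137314280822176 w 0.0072709161465679285
mov face y 2833 [-81.494 -79.271]
box [ 11.568 -61.212  37.292  -5.979] z 103.52269325915768
bar end y 106.4437685101773
trigger slope -0.16470250619418894 y at -72 37.162273094519605 2117
```

Call:
play_rows --plan '[[[0, 1.5, 0, 0, 0, 0], [0, 2.9, 0, 0, 0, 0], [0, 2.9, 0, 0, 0, 0]]]'

```text
time_s: 15.7
tcp_pos: [0.4854, 0.0144, 0.0367]
ee_rot: [[0.002, -0.175, -0.984], [0.001, -0.984, 0.175], [-1.0, -0.001, -0.001]]
wrist_force: [1.0, 0.3, 0.1]
gripper_width: 0.008
```

Call:
play_rows --plan '[[[0, -0.9, 0, 0, 0, 0], [0, -1.9, 0, 0, 0, 0], [0, -2.6, 0, 0, 0, 0], [0, -2.9, 0, 0, 0, 0], [0, -2.9, 0, 0, 0, 0]]]'

```text
time_s: 16.32
tcp_pos: [0.4888, 0.0437, 0.0362]
ee_rot: [[-0.003, -0.173, -0.985], [-0.001, -0.985, 0.173], [-1.0, 0.002, 0.002]]
wrist_force: [-2.6, -4.1, 1.3]
gripper_width: 0.008
```

Run:
```python
from lk import *
s=rep("w16")
```

```text
t 16.32 tcp clamp [-73.736  21.438] z 36.2 F clamp [-1.822 -4.458] 1.253691963762321 w 0.007571382559461633
mov face y 2818 [-81.516 -79.239]
box [ 11.557 -61.21   36.954  -5.962] z 103.51044956645421
bar end y 111.03442444341593
trigger slope -0.1630956745671034 y at -72 36.9859435842504 2143
```

Call:
play_rows --plan '[[[0, 1.5, 0, 0, 0, 0], [0, 2.9, 0, 0, 0, 0], [0, 2.9, 0, 0, 0, 0]]]'

```text
time_s: 16.75
tcp_pos: [0.4857, 0.0145, 0.0369]
ee_rot: [[0.002, -0.175, -0.985], [0.001, -0.985, 0.175], [-1.0, -0.001, -0.002]]
wrist_force: [0.4, 0.4, -0.0]
gripper_width: 0.0
```

Run:
```python
from lk import *
s=rep("w17")
```

```text
t 16.75 tcp clamp [-71.772  -7.825] z 36.9 F clamp [0.358 0.442] -0.02642320735142084 w 0.00019686171107623075
mov face y 2148 [-81.185 -79.567]
box [ 11.527 -86.214  39.474  -6.474] z 103.51587824781903
bar end y 111.00479542531718
trigger slope 0.1890995252920998 y at -72 7.747492821679119 2061
```

View pics/w17.png

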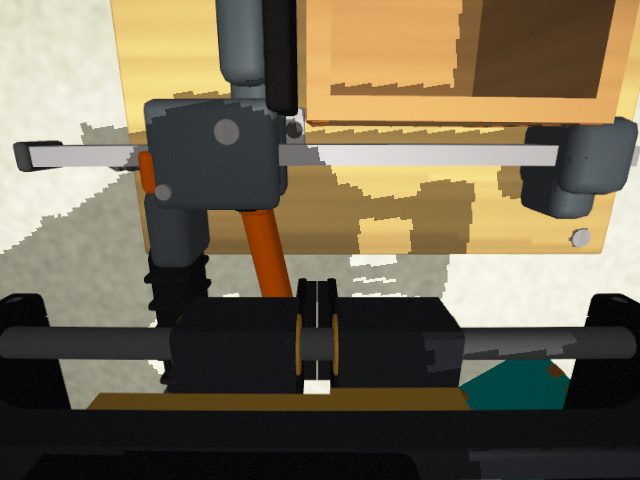

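Call:
play_rows --plan '[[[0, -0.9, 0, 0, 0, 0], [0, -1.9, 0, 0, 0, 0], [0, -2.6, 0, 0, 0, 0], [0, -2.9, 0, 0, 0, 0], [0, -2.9, 0, 0, 0, 0]]]'

```text
time_s: 17.42
tcp_pos: [0.4889, 0.0436, 0.0363]
ee_rot: [[-0.003, -0.173, -0.985], [-0.001, -0.985, 0.173], [-1.0, 0.002, 0.002]]
wrist_force: [-2.3, -5.5, 2.4]
gripper_width: 0.007
```

Run:
```python
from lk import *
s=rep("w18")
```

```text
t 17.43 tcp clamp [-73.669  21.387] z 36.3 F clamp [-1.294 -5.766] 2.4201682489028014 w 0.006849135008410116
mov face y 2803 [-78.392 -76.256]
box [ 11.271 -61.248  36.936  -3.011] z 103.51946365059757
bar end y 115.84781435794692
trigger slope -0.16289581043034637 y at -72 36.9269862802917 2139
```

Call:
play_rows --plan '[[[0, 1.5, 0, 0, 0, 0], [0, 2.9, 0, 0, 0, 0], [0, 2.9, 0, 0, 0, 0]]]'

```text
time_s: 17.85
tcp_pos: [0.4855, 0.0145, 0.0368]
ee_rot: [[0.002, -0.175, -0.985], [0.001, -0.985, 0.175], [-1.0, -0.001, -0.002]]
wrist_force: [0.7, -0.8, 0.9]
gripper_width: 0.008
```

Run:
```python
from lk import *
s=rep("w19")
```

```text
t 17.85 tcp clamp [-71.967  -7.855] z 36.8 F clamp [ 0.798 -0.655] 0.8816994465392503 w 0.008163673872643813
mov face y 2097 [-78.116 -76.591]
box [ 11.34  -83.11   39.257  -3.499] z 103.51760123267874
bar end y 115.75348826344353
trigger slope 0.18808065848369776 y at -72 7.776789537639397 2064
```

View pics/w19.png

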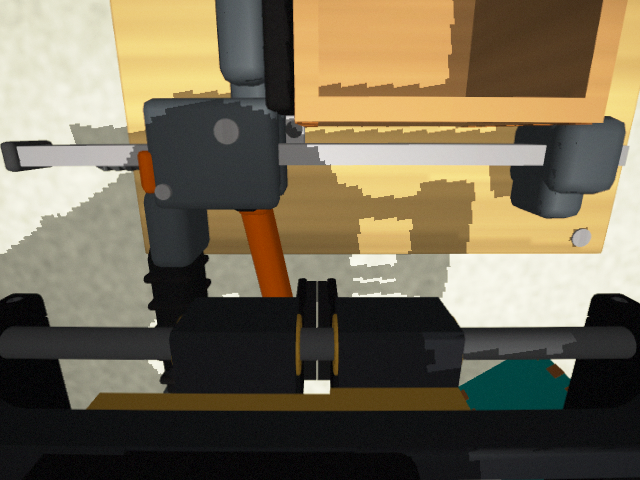

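Call:
play_rows --plan '[[[0, -0.9, 0, 0, 0, 0], [0, -1.9, 0, 0, 0, 0], [0, -2.4, 0, 0, 0, 0], [0, -2.4, 0, 0, 0, 0]]]'

```text
time_s: 18.4
tcp_pos: [0.4877, 0.0388, 0.0363]
ee_rot: [[-0.003, -0.173, -0.985], [-0.001, -0.985, 0.173], [-1.0, 0.002, 0.003]]
wrist_force: [-2.8, -4.3, 3.1]
gripper_width: 0.008
```

Run:
```python
from lk import *
s=rep("w20")
```

```text
t 18.40 tcp clamp [-73.96   16.408] z 36.3 F clamp [-1.968 -4.74 ] 3.0876336964665714 w 0.008425099405077683
mov face y 2553 [-74.996 -72.986]
box [ 11.281 -66.133  36.421   0.15 ] z 103.52903074809242
bar end y 119.2462509652846
trigger slope -0.09419669508633063 y at -72 31.16635797882965 2133
```

Call:
play_rows --plan '[[[0, -0.3, 0, 0, 0, 0], [0, -0.5, 0, 0, 0, 0], [0, -0.5, 0, 0, 0, 0]]]'

```text
time_s: 18.82
tcp_pos: [0.4885, 0.0428, 0.0363]
ee_rot: [[-0.003, -0.173, -0.985], [-0.002, -0.985, 0.173], [-1.0, 0.003, 0.003]]
wrist_force: [-2.1, -7.3, 3.1]
gripper_width: 0.007
```

Run:
```python
from lk import *
s=rep("w21")
```

```text
t 18.82 tcp clamp [-73.916  20.531] z 36.3 F clamp [-0.781 -7.575] 3.0693158153402615 w 0.0072907024290579355
mov face y 2659 [-75.073 -72.986]
box [ 11.279 -62.139  36.574   0.248] z 103.53125437383503
bar end y 120.13888703492091
trigger slope -0.14915021365642914 y at -72 35.81287624290247 2152
```

Call:
play_rows --plan '[[[0, 1.5, 0, 0, 0, 0], [0, 2.8, 0, 0, 0, 0], [0, 2.8, 0, 0, 0, 0]]]'

```text
time_s: 19.25
tcp_pos: [0.4856, 0.0155, 0.0368]
ee_rot: [[0.002, -0.175, -0.985], [0.001, -0.985, 0.175], [-1.0, -0.001, -0.001]]
wrist_force: [-0.1, -2.6, 0.2]
gripper_width: 0.005
```

Run:
```python
from lk import *
s=rep("w22")
```

```text
t 19.25 tcp clamp [-71.998  -6.824] z 36.8 F clamp [ 0.312 -2.551] 0.24896657546950307 w 0.005279865255150279
mov face y 2019 [-74.738 -73.227]
box [ 11.38  -79.858  39.2    -0.215] z 103.50440519733061
bar end y 118.17908237349496
trigger slope 0.184959148698294 y at -72 8.15407884561232 2062
```

Call:
play_rows --plan '[[[0, -0.6, 0, 0, 0, 0], [0, -1.1, 0, 0, 0, 0], [0, -1.5, 0, 0, 0, 0], [0, -1.5, 0, 0, 0, 0]]]'

```text
time_s: 19.8
tcp_pos: [0.486, 0.0303, 0.0365]
ee_rot: [[-0.004, -0.173, -0.985], [-0.002, -0.985, 0.173], [-1.0, 0.003, 0.003]]
wrist_force: [-2.4, -5.1, 3.9]
gripper_width: -0.001
```

Run:
```python
from lk import *
s=rep("w23")
```

```text
t 19.80 tcp clamp [-74.152   7.771] z 36.5 F clamp [-1.462 -5.485] 3.9049951668765437 w -0.0006123883635290917
mov face y 2303 [-74.876 -73.027]
box [ 11.292 -75.144  36.83    0.016] z 103.48669521453746
bar end y 120.46498068816817
trigger slope 0.021216948180291517 y at -72 21.68029568953122 2138
```

Call:
play_rows --plan '[[[0, -0.2, 0, 0, 0, 0], [0, -0.4, 0, 0, 0, 0], [0, -0.4, 0, 0, 0, 0]]]'

```text
time_s: 20.23
tcp_pos: [0.4862, 0.0333, 0.0365]
ee_rot: [[-0.005, -0.174, -0.985], [-0.003, -0.985, 0.174], [-1.0, 0.004, 0.004]]
wrist_force: [-3.6, -10.1, 4.0]
gripper_width: 0.006
```

Run:
```python
from lk import *
s=rep("w24")
```

```text
t 20.23 tcp clamp [-74.469  10.777] z 36.5 F clamp [ -1.834 -10.573] 3.983840169240086 w 0.006077905343907074
mov face y 2348 [-74.921 -73.033]
box [ 11.288 -74.442  35.81    0.058] z 103.50787669405284
bar end y 121.29514056291028
trigger slope -0.016389266334385654 y at -72 24.75794982023449 2135
```

Call:
play_rows --plan '[[[0, -0.1, 0, 0, 0, 0], [0, -0.15, 0, 0, 0, 0], [0, -0.15, 0, 0, 0, 0]]]'

```text
time_s: 20.65
tcp_pos: [0.4864, 0.0344, 0.0364]
ee_rot: [[-0.005, -0.174, -0.985], [-0.004, -0.985, 0.174], [-1.0, 0.004, 0.005]]
wrist_force: [-3.5, -10.7, 5.3]
gripper_width: 0.002
```

Call:
play_rows --plan '[[[0, 0, 0, 0, 0, 0], [0, 0, 0, 0, 0, 0], [0, 0, 0, 0, 0, 0], [0, 0, 0, 0, 0, 0], [0, 0, 0, 0, 0, 0]]]'

```text
time_s: 21.28
tcp_pos: [0.4864, 0.0344, 0.0364]
ee_rot: [[-0.005, -0.174, -0.985], [-0.004, -0.985, 0.174], [-1.0, 0.004, 0.005]]
wrist_force: [-2.9, -10.1, 5.5]
gripper_width: 0.01
```

Run:
```python
from lk import *
s=rep("w25")
p,d=r.capture("scene"); cv2.imwrite("pics/s25.png",cv2.resize(p[150:300,180:400],None,fx=3.5,fy=3.5,interpolation=cv2.INTER_CUBIC))
p,d=r.capture("top"); cv2.imwrite("pics/t25.png",p)
```

```text
t 21.27 tcp clamp [-74.539  11.855] z 36.4 F clamp [ -1.057 -10.463] 5.518345848861305 w 0.010062918398818765
mov face y 2381 [-74.937 -73.022]
box [ 11.27  -74.159  35.804   0.061] z 103.5122234698716
bar end y 121.42401148562853
trigger slope -0.024120290643602493 y at -72 25.669088744903032 2151
```

View pics/s25.png

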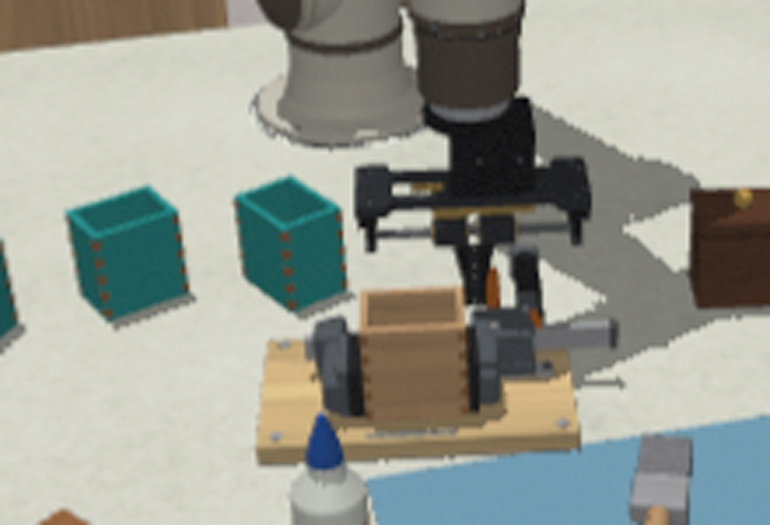

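View pics/w25.png

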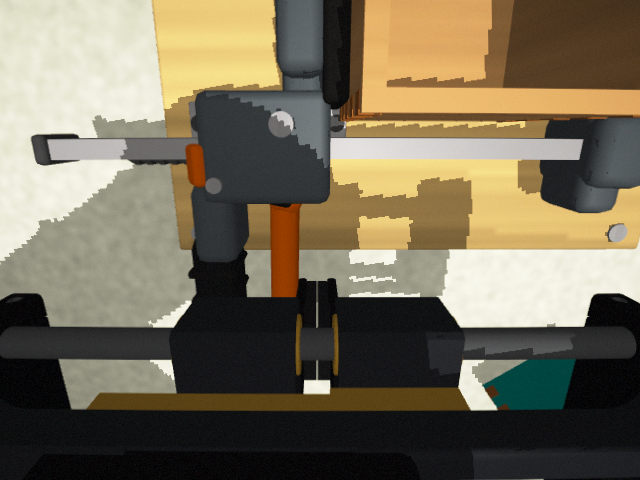

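View pics/t25.png

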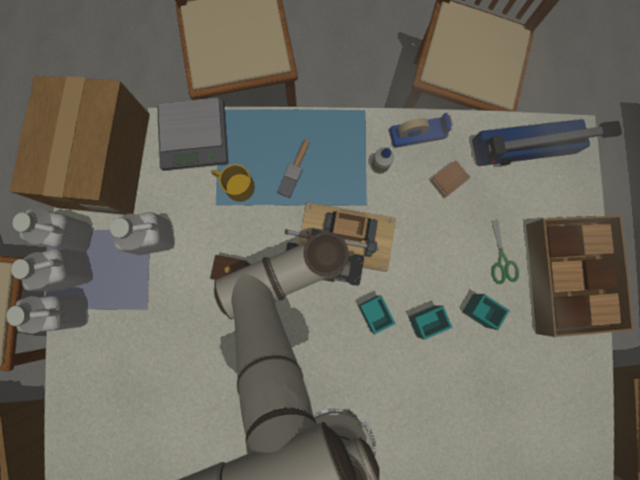

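Call:
play_rows --plan '[[[0, -0.1, 0, 0, 0, 0], [0, -0.2, 0, 0, 0, 0], [0, -0.2, 0, 0, 0, 0], [0, -0.2, 0, 0, 0, 0], [0, -0.2, 0, 0, 0, 0]]]'

```text
time_s: 22.05
tcp_pos: [0.4865, 0.036, 0.0364]
ee_rot: [[-0.006, -0.174, -0.985], [-0.004, -0.985, 0.174], [-1.0, 0.005, 0.005]]
wrist_force: [-2.8, -11.9, 5.5]
gripper_width: 0.001
```

Call:
play_rows --plan '[[[0, 0, 0, 0, 0, 0], [0, 0, 0, 0, 0, 0], [0, 0, 0, 0, 0, 0], [0, 0, 0, 0, 0, 0], [0, 0, 0, 0, 0, 0]]]'

```text
time_s: 22.68
tcp_pos: [0.4865, 0.036, 0.0364]
ee_rot: [[-0.006, -0.174, -0.985], [-0.004, -0.985, 0.174], [-1.0, 0.005, 0.005]]
wrist_force: [-2.4, -12.5, 4.4]
gripper_width: 0.007
```

Run:
```python
from lk import *
s=rep("w26"); print(s['moment'])
fs=[]
for i in range(6):
    r.capture("wrist"); fs.append(r.sense()['wrist_force'])
print(np.mean(fs,0),np.std(fs,0))
```

```text
t 22.68 tcp clamp [-74.667  13.501] z 36.4 F clamp [ -0.137 -12.768] 4.402024966238566 w 0.0071724725780653595
mov face y 2399 [-74.955 -72.999]
box [ 11.285 -72.778  35.77    0.085] z 103.53563741159368
bar end y 121.9553479009923
trigger slope -0.04965553226603408 y at -72 27.67654906352433 2182
[-3.419  0.709 -0.077]
[ -2.597 -12.2     4.88 ] [0.712 0.326 0.389]
```

Run:
```python
from station import r
print(r.finish_job()); print(r.sense()['time_s'])
```

```text
the job is handed in; nothing more can be done
None
the job is handed in; nothing more can be done
```

I stood the tea box upright between the jaws, let go of it, and clamped it by pumping only the orange trigger. I then handed the job in at about 23 s, still holding the trigger squeezed.

- **Placing:** I took the pale box across its 60 mm and put it down at clamp (41.8, -46.3) mm, square to the bar within 0.4°. My grip was about 8–9 mm off the box's centre along its length, because I had worked out the move before the arm settled. I corrected for that when placing it.
- **Clamping:** Five full strokes, pushing the trigger with the shut fingers, drew the box against the fixed jaw. A sixth, partial stroke is the one still held.
- **Last checks:**
  - **Trigger force:** the push was steady at about 12.5 N over six readings. By your figures that is about 23 N between the jaws, between the 12 N minimum and the 42 N crush limit.
  - **Trigger angle:** about 0.24 rad, short of its stop.
  - **Box position:** upright and touching both pads. Its near end reads 0.1 mm past the fixed jaw's face, within the measuring error.
  - **Rest of the table:** in the last overhead picture nothing else appears to have moved. The arm partly covers the finished box there.
- **Unexplained reading:** the wrist also showed about 5 N upward at the end, probably friction against the trigger. I didn't find the cause, but it is well below the limits.

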